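# Clear the spray gun and draw out the spray-distance rod

### The job

Get ready for a test spray on the wood slice in the sample stand: first clear the spray gun by squeezing its trigger fully home against the grip for a moment, and let it spring right back. Then take the stand's telescoping distance rod by its wooden handle, pull it out against its spring until the black ring mark on the rod sits at the mouth of the tube, and finish while holding it there, still, in the gripper. Leave the other things on the bench where they are.

Things in the scene. Friction and masses are not known exactly. Their poses are not given: they have to be found in the camera images.
- gun: aluminium spray gun lying on its side, fixed in a steel bench rest (plate 100 x 150 x 12 mm); centre line 85 mm above the surface, highest part (cup lid) 119 mm. Origin: on the surface below the barrel; z up, y along the barrel to the nozzle, -x along the grip. The grip has a free end and free space beneath it and the trigger. The cup lies on the +x side.
- trigger (a joint): trigger angle, rad: 0 = at rest, 0.28 = squeezed home at its stop. A steel bar 8 mm thick, 20 mm high, on the grip's +y side, parallel to it with a 25 mm gap, hinged on a vertical axis by the barrel (gun frame x -22, y +42 mm) and 85 mm long towards -x. Squeezing turns it towards the grip; 55 mm from the hinge its spring gives 4 N at first, 10 N when home, and returns it.
- trigger_pull (a point): where to squeeze: middle of the trigger's outer face (away from the grip), 55 mm from its hinge, 85 mm above the surface; at rest at x -77, y +46 mm in the gun's frame; moves about 15 mm towards the grip when squeezed home
- grip_pull (a point): point on the grip's rear face opposite trigger_pull: x -77, y -13 mm in the gun's frame, 85 mm above the surface; 59 mm from trigger_pull at rest, 44 mm when the trigger is home. The grip is a bar 26 mm wide (y -13 to +13), 24 mm high, from x -15 to -130 mm in the gun's frame
- stand: sample stand, fixed: steel base plate 190 x 100 x 12 mm, a level aluminium tube (22 mm across, 145 mm long) centred 60 mm above the surface, and a wood slice 84 mm across clipped upright at its rear end (top at 155 mm, 149 mm behind the tube's mouth). Origin: on the surface below the tube's mouth; z up; the rod pulls out along the stand's -x
- tube_mouth (a point): centre of the tube's open front end, 60 mm above the surface
- rod (a joint): how far the sprung telescoping rod (steel, 12 mm across) is pulled out of the tube, m: 0 = fully in, 0.135 = end stop. The black ring mark (8 mm long, hidden in the tube while the rod is in) has its middle at the mouth at 0.100. The spring pulls it back with about 4 N when in and 8.5 N at the mark
- pull_handle: wooden handle on the rod's front end. Origin: middle of its neck, on the rod's axis, 60 mm above the surface, 60 mm in front of the tube's mouth while the rod is in; axes as the stand's. Neck 36 mm long (x), 18 mm wide (y), 24 mm high; at its free end (-x, 18 to 26 mm from the origin) a flange 40 mm wide, 32 mm high keeps fingers from slipping off
- slice_a: bystander: loose wood slice, 72 mm across, 18 mm thick; origin at the middle of its underside
- slice_b: bystander: loose wood slice, 60 mm across, 18 mm thick; origin at the middle of its underside
- slice_c: bystander: loose wood slice, 84 mm across, 18 mm thick; origin at the middle of its underside
- paint_can: bystander: dark closed can, 72 mm across, 100 mm tall; origin at the middle of its underside
- jar: bystander: amber jar with steel cap, 66 mm across, 90 mm tall; origin at the middle of its underside
- tape: bystander: roll of masking tape lying flat, 100 mm across, 25 mm high; origin at the middle of its underside
- brush: bystander: paint brush lying flat, 200 mm long; origin near its middle, underneath
- sand_block: bystander: sanding block 110 x 65 x 31 mm; origin at the middle of its underside

How it is judged:
On the way, in this order (a step that is already met when the one before it is completed fails the run):
1. the trigger is squeezed home (beyond 0.23 of its 0.28 rad) (value of joint trigger above 0.23 rad), for 0.2 s.
2. the trigger is let go and has sprung back (value of joint trigger below 0.04 rad), for 0.2 s.
3. the rod is pulled out by its handle to its mark (value of joint rod between 0.092 and 0.108 m and contact force between the fingers and pull_handle above 2 N), for 0.3 s.
At the end, for the whole second after the job is handed in: The fingers hold the pull handle (more than 2 N of contact) with the centre of the rod's ring mark within 8 mm of the tube's mouth (rod out 0.092 to 0.108 m), the rod still (under 10 mm/s), and the trigger back at rest (under 0.04 rad) (all of step 3 and velocity of joint rod between -0.01 and 0.01 m/s and value of joint trigger below 0.04 rad); the arm keeps its last pose, push and grip.
It fails at once if one of the eight loose bystanders is moved more than 30 mm (distance of any of slice_a, slice_b, slice_c, paint_can, jar, tape, brush, sand_block from where it was at the start of the episode above 0.03 m).
It also fails if it takes over 48 s, if anything falls off the work surface, if the arm or the gripper's body presses on something with over 40 N, if the wrist force passes 120 N, or if a joint passes its speed limit or range.

### The arm

A 6-joint arm with a two-finger parallel gripper is mounted at the origin on the work surface. World frame = base frame: x ahead of the robot, y to its left, z up, the work surface at z = 0. Lengths are in m, angles in rad, forces in N, time in s.
With the tool pointing down it reaches from about 0.325 to 0.775 m from the base axis. Payload 5.5 kg.
Tool frame: the origin (TCP) lies at the very end of the fingers, on their centre line; the grasp point (between the pads) lies 19 mm behind it; z points along the fingers, y is the line along which they close (so a half turn about z gives the same grasp; the last joint's range is limited). The gripper opens to 88 mm and grips with 3 to 60 N. Pads are 20 mm wide; open, the fingers measure 115 mm over their backs; the gripper's body (75 mm by 178 mm) begins 61 mm behind the grasp point.
Start: joints at [-1.376, 0.091, 1.231, -0, 1.82, -0.057], TCP at [0.149, -0.581, 0.223] pointing down, gripper open.
Joint ranges: [-2.87, 2.87], [-0.86, 2.18], [0.17, 2.46], [-1.51, 4.65], [0.06, 2.69], [-2.65, 2.65]. Speed limits (rad/s): [2.57, 2.57, 3.01, 3.14, 3.14, 3.14].

### API

Orientations are given as a unit quaternion [x, y, z, w].
In Python, from plant import readout, optics, workorder, models gives the robot as it stands. The module is installed in compiled form; this text tells all that it offers.
- The arm moves only by the tool arm_command, never from a script. Its argument "moves" is a list of rows, each a list of 3 entries, a list of its own where there are three numbers: the finger opening in cm, from 0 to 8.78, then the shift along the world's x, y, z in cm, then the turn, a rotation vector about the world's x, y, z in rad. A call has exactly 10 rows; each row is the pose to reach, as a shift and turn from the pose commanded when the call began; what a row does not reach only later rows make up. A row lasts 1/8 s, in which the tool goes at most 62.5 mm and 10.7 degrees, less where a joint would pass 70% of its speed; a pose out of reach is approached as far as the arm can. A call with a gripper value outside its range is refused whole. The fingers move at their own pace and stop on an object; "grip_force" is the grip in N (left out, the last holds). Time passes only in rows, so rows that repeat a pose let the fingers close, or fill a call up. It gives the time, the measured TCP pose, the force, the opening and the grip force at its end, in the units of the state.
- readout.get_state(): the state, without advancing time (a new reading comes with each control period).
- optics.camera(name): name is "scene" or "top" or "wrist"; returns a dict with "frame" (400x640x3 uint8, red, green, blue), "camera_matrix" (3x3 intrinsics, pixels), "world_to_cam" (4x4, takes a point from world to camera coordinates). Camera axes: x right, y up, looking along -z (the intrinsics and any distortion apply to the point x, -y, -z); pixel columns grow to the right and rows downward; lengths in m; the calibration is good to about 2 mm. A picture is of the moment at which its call begins. There is no depth.
- workorder.close_job(): hands the job in; it is judged then, once.
Trained networks look in the newest picture that a camera, given by its name, has taken for a name from the list of things; names that differ only in an ending like _2 or _b are one class to them, and where a whole thing is asked for, a point or a joint stands for the part that bears it (a point fixed in the world has none). Each returns a list of dicts, best first, with "score" (0 to 1); they miss things now and then, are a little off and sometimes report something else, mostly with a low value. They report only what shows in the picture. A call takes as long as a camera call.
- models.boxes_of(camera, label): "position" ([x, y, z] in m, in world coordinates, good to about 4 mm: the middle of the surface that is visible of it).
- models.trace(camera, label): "pixels" (400x640 bool, what is visible of it).
The state is a dict: "t": time; "q": joint angles; "dq": joint speeds; "joint_efforts": joint torques, N m; "eef_pos": TCP position; "tcp_rot": TCP orientation; "contact_force": force on the tool from outside, world axes, zero at the start; "wrist_torque": the same for the moment, N m; "width": finger opening in m; "gripper_force": force on a finger pad.
Only numpy, scipy, OpenCV 4.12 (cv2) and the standard library are available. Lean on these libraries where they do the work, as an engineer would, in place of code of your own. Each camera call takes 0.05 s, during which the arm holds its last target. There are 200 camera calls.

## Working session

There is one attempt and no reset: what is moved stays moved. The work goes in short steps, Python scripts to look and compute and a tool call to move; the robot and the scene stay as the last step left them, time stands still between calls to the robot, and variables do not carry over. Pictures are saved under pics/ and viewed, at most 10 in all, crops included, and the job is handed in when it is done.

Besides the shell and the picture viewer there is one more tool, called after ">>>" by a JSON object that holds its "name" and its "arguments", one argument or row to a line. arm_command: Moves the arm, as the interface text tells. Its arguments: {"type":"object","properties":{"moves":{"type":"array","items":{"type":"array"}},"grip_force":{"type":"number"}},"required":["moves"]}

```bash
mkdir -p pics
python3 - <<'E'
from plant import readout, optics, models
import cv2,numpy as np
s=readout.get_state();print({k:np.round(v,3).tolist() for k,v in s.items()})
for c in("top","scene"):
    d=optics.camera(c);cv2.imwrite(f"pics/{c}0.png",d["frame"][:,:,::-1])
    print(c,d["camera_matrix"].round(1).tolist(),d["world_to_cam"].round(3).tolist(),list(d))
    for n in["gun","trigger","trigger_pull","grip_pull","stand","tube_mouth","rod","pull_handle","slice_a","paint_can","jar","tape","brush","sand_block"]:
        try:
            print(n,[(round(float(r["score"]),2),np.round(r["position"],3).tolist()) for r in models.boxes_of(c,n)[:4]])
        except Exception as e: print(n,e)
print(readout.get_state()["t"])
E
```

```text
{'t': 0.0, 'q': [-1.376, 0.092, 1.232, 0.0, 1.82, -0.057], 'dq': [0.001, -0.0, -0.001, 0.0, -0.0, 0.002], 'joint_efforts': [0.0, -44.645, -40.645, 0.07, 0.029, -0.0], 'eef_pos': [0.149, -0.581, 0.222], 'tcp_rot': [0.992, 0.126, -0.0, -0.001], 'contact_force': [1.171, -0.273, 0.205], 'wrist_torque': [-0.019, -0.018, -0.001], 'gripper_force': 0.0, 'width': 0.088}
top [[442.2, 0.0, 321.1], [0.0, 442.2, 200.3], [0.0, 0.0, 1.0]] [[0.02, -1.0, -0.012, -0.072], [0.989, 0.018, 0.149, -0.555], [-0.148, -0.015, 0.989, -1.525], [0.0, 0.0, 0.0, 1.0]] ['frame', 'camera_matrix', 'world_to_cam']
gun [(0.87, [0.651, -0.134, 0.095])]
trigger [(0.36, [0.654, -0.131, 0.094])]
trigger_pull [(0.39, [0.597, -0.144, 0.098]), (0.17, [0.71, 0.242, 0.016])]
grip_pull [(0.37, [0.588, -0.147, 0.099])]
stand [(0.96, [0.71, 0.24, 0.011]), (0.43, [0.658, -0.134, 0.095])]
tube_mouth [(0.64, [0.71, 0.236, 0.01]), (0.57, [0.654, -0.135, 0.096])]
rod []
pull_handle [(0.46, [0.566, 0.201, 0.072])]
slice_a [(0.61, [0.442, 0.018, 0.024]), (0.48, [0.55, -0.005, 0.016])]
paint_can [(0.83, [0.779, -0.002, 0.101])]
jar [(0.8
[... 385 characters left out ...]
, -0.108, 0.094])]
trigger [(0.6, [0.598, -0.142, 0.094])]
trigger_pull []
grip_pull [(0.95, [0.658, -0.1, 0.094])]
stand [(0.84, [0.704, 0.257, 0.009]), (0.65, [0.332, -0.426, 0.019])]
tube_mouth [(0.61, [0.703, 0.254, 0.009])]
rod [(0.67, [0.56, 0.202, 0.07])]
pull_handle [(0.59, [0.561, 0.204, 0.069]), (0.24, [0.333, -0.425, 0.019])]
slice_a [(0.94, [0.442, 0.022, 0.02]), (0.9, [0.41, -0.417, 0.019])]
paint_can [(0.65, [0.799, 0.02, 0.087]), (0.27, [0.558, 0.203, 0.072])]
jar [(0.82, [0.617, -0.403, 0.062])]
tape [(0.63, [0.482, -0.569, 0.02]), (0.27, [0.323, 0.389, 0.032])]
brush [(0.88, [0.333, -0.423, 0.02]), (0.21, [0.556, 0.004, 0.019])]
sand_block [(0.95, [0.322, 0.391, 0.033])]
1.5
```

Run:
```python
import cv2
a=cv2.imread("pics/top0.png")
cv2.imwrite("pics/top1.png",cv2.resize(a[60:260,170:420],None,fx=3,fy=3,interpolation=cv2.INTER_CUBIC)[:600,:800])
```

```text
(no output)
```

View pics/top0.png

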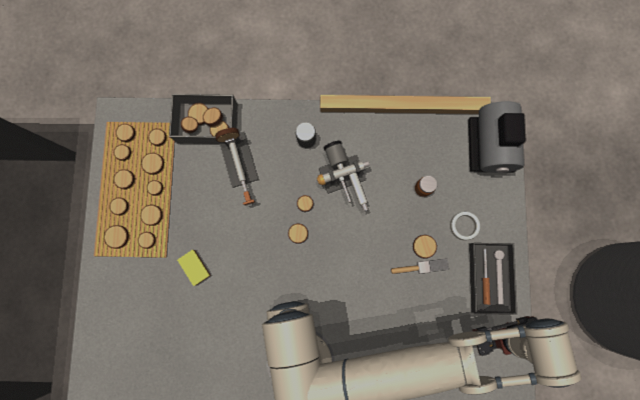

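View pics/top1.png

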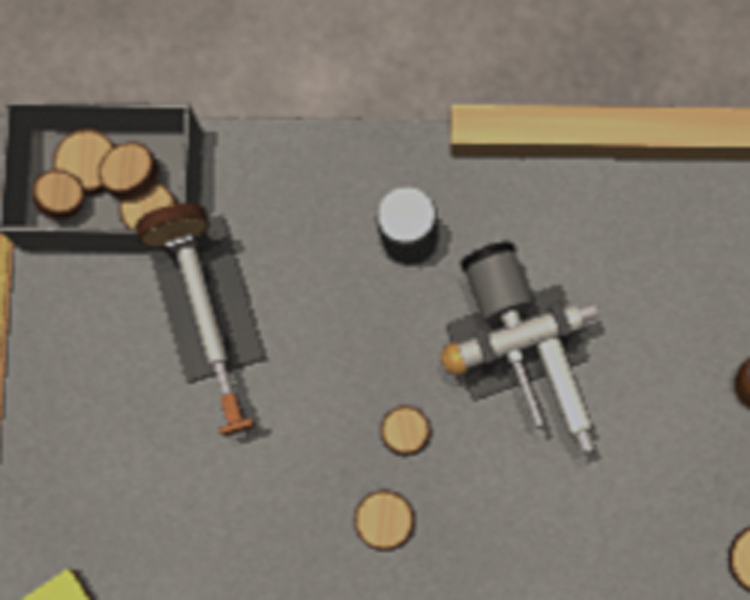

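View pics/scene0.png

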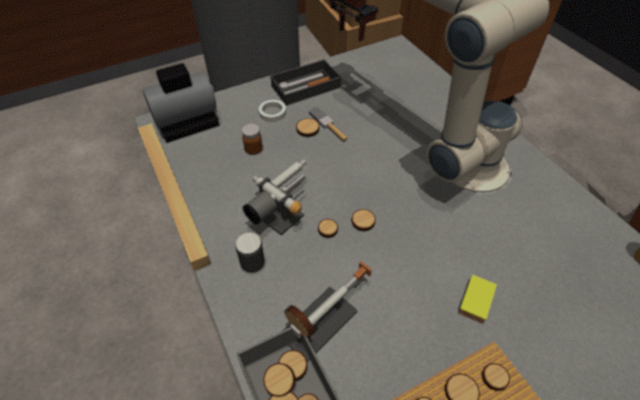

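Top crop: the trigger bar runs (515,355)→(542,432), the grip (548,345)→(588,445) and the nozzle is at (455,358). The handle flange is at (236,430) and the tube mouth at (220,362). The scene view agrees, and there is nothing beside the grip or handle except slices at crop (405,430) and (385,520).

```bash
cat > h.py <<'E'
import numpy as np
from scipy.optimize import least_squares
def proj(d,P):
    P=np.atleast_2d(P);K=d["camera_matrix"];W=d["world_to_cam"]
    c=P@W[:3,:3].T+W[:3,3]; x=np.c_[c[:,0],-c[:,1],-c[:,2]]@K.T
    return x[:,:2]/x[:,2:]
def back(d,uv,z):
    K=d["camera_matrix"];W=d["world_to_cam"];v=np.linalg.inv(K)@[*uv,1]
    r=W[:3,:3].T@[v[0],-v[1],-v[2]];o=-W[:3,:3].T@W[:3,3]
    return o+r*(z-o[2])/r[2]
def tf(p,L):
    L=np.atleast_2d(L).astype(float);c,s=np.cos(p[2]),np.sin(p[2])
    return np.c_[p[0]+c*L[:,0]-s*L[:,1],p[1]+s*L[:,0]+c*L[:,1],L[:,2]]
E
python3 - <<'E'
from h import *
from plant import optics
import cv2
d=optics.camera("top");s=optics.camera("scene")
cr=lambda u,v:(170+(u-1)/3,60+(v-1)/3)
# gun
uv=np.array([cr(548,345),cr(590,447),cr(515,355),cr(543,434)])
for u,z in zip(uv,[.097,.097,.095,.095]):print(back(d,u,z).round(3))
L=np.array([[-15,0,97],[-130,0,97],[-22,38+4,95],[-107,42,95]])/1e3
# known local line constraints: use grip end and line directions
g=least_squares(lambda p:(proj(d,tf(p,L))-uv).ravel(),[.68,-.13,0.2],loss="soft_l1")
print("gun",g.x.round(4),g.fun.round(1))
us=np.array([cr(220,363),cr(182,245),cr(236,428),cr(232,397)])
for u,z in zip(us,[.06,.06,.07,.07]):print(back(d,u,z).round(3))
Ls=np.array([[0,0,60],[-0+145,0,70],[-82,0,76],[-60,0,72]])/1e3
t=least_squares(lambda p:(proj(d,tf(p,Ls))-us).ravel(),[.62,.21,0.2],loss="soft_l1")
print("stand",t.x.round(4),t.fun.round(1))
np.save("fit.npy",np.array([g.x,t.x]))
Z=lambda l:np.array(l)/1e3
polys=[(g.x,[[-15,13,97],[-130,13,97],[-130,-13,97],[-15,-13,97]]),(g.x,[[-22,46,95],[-107,46,95],[-107,38,95],[-22,38,95]]),
(g.x,[[0,0,85],[0,80,85]]),
(t.x,[[0,11,60],[145,11,60],[145,-11,60],[0,-11,60]]),(t.x,[[-42,9,72],[-78,9,72],[-78,-9,72],[-42,-9,72]]),(t.x,[[-78,20,60],[-86,20,60],[-86,-20,60],[-78,-20,60]]),(t.x,[[-78,0,76],[-86,0,76],[-86,0,44]])]
out=[]
for c,(u0,v0,w,h) in((d,(200,100,190,130)),(s,(230,150,160,190))):
    im=cv2.resize(c["frame"][v0:v0+h,u0:u0+w,::-1],None,fx=3 if h>150 else 4,fy=3 if h>150 else 4,interpolation=cv2.INTER_CUBIC);f=3 if h>150 else 4
    for p,l in polys:
        q=((proj(c,tf(p,Z(l)))-[u0,v0]+.5)*f).astype(int);cv2.polylines(im,[q],True,(0,255,0),1)
    out.append(im)
cv2.imwrite("pics/ov_top.png",out[0]);cv2.imwrite("pics/ov_sc.png",out[1])
E
```

```text
[ 0.639 -0.168  0.097]
[ 0.522 -0.217  0.097]
[ 0.627 -0.131  0.095]
[ 0.536 -0.164  0.095]
gun [ 0.6517 -0.1635  0.3768] [ 0.3  0.3 -1.6 -2.7  0.6  3.1  0.1 -0.3]
[0.618 0.215 0.06 ]
[0.761 0.267 0.06 ]
[0.54  0.191 0.07 ]
[0.576 0.197 0.07 ]
stand [0.6201 0.2163 0.3361] [-0.3 -0.5  0.2  0.2  0.2 -1.  -0.1  3.6]
```

View pics/ov_top.png

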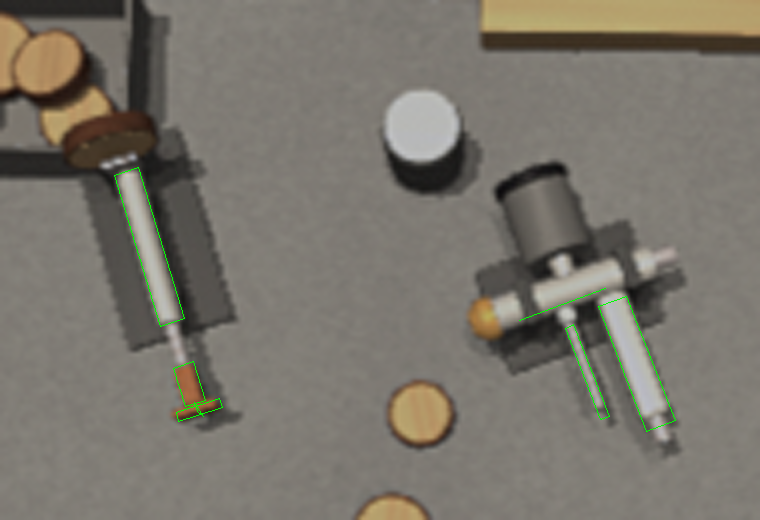

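View pics/ov_sc.png

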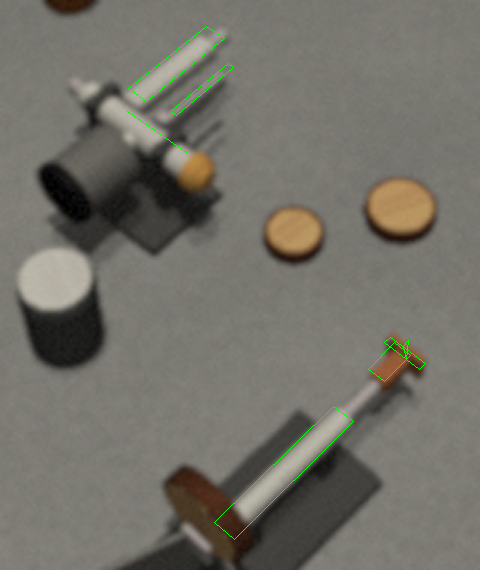

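The overlays fit within a few mm (the top view is best). Now I'll move above the gun and refine with the wrist camera.

>>> {"name": "arm_command", "arguments": {
  "moves": [
    [8.78,[4.3,4,0],[0,0,0.01]],
    [8.78,[8.6,8,0],[0,0,0.02]],
    [8.78,[12.9,12,0],[0,0,0.04]],
    [8.78,[17.2,16,0],[0,0,0.06]],
    [8.78,[21.5,20,0],[0,0,0.08]],
    [8.78,[25.8,24,0],[0,0,0.1]],
    [8.78,[30.1,28,0],[0,0,0.11]],
    [8.78,[34.4,32,0],[0,0,0.11]],
    [8.78,[38.6,36,0],[0,0,0.11]],
    [8.78,[42.8,39.7,0],[0,0,0.11]]
  ]
}}

```text
t: 2.85
eef_pos: [0.5787, -0.1825, 0.2229]
tcp_rot: [0.984, 0.18, 0.0, 0.0]
contact_force: [0.4, -0.3, -0.2]
width: 0.0877
gripper_force: 0.0
```

Run:
```python
from h import *
from plant import optics,readout
import cv2
d=optics.camera("wrist");s=readout.get_state();print(s["t"],s["eef_pos"].round(4) if hasattr(s["eef_pos"],"round") else s["eef_pos"],np.round(s["tcp_rot"],4))
np.savez("w1.npz",K=d["camera_matrix"],W=d["world_to_cam"],f=d["frame"])
g,t=np.load("fit.npy")
im=d["frame"][:,:,::-1].copy()
for l in ([[-15,13,97],[-130,13,97],[-130,-13,97],[-15,-13,97]],[[-22,46,95],[-107,46,95],[-107,38,95],[-22,38,95]],[[0,0,85],[0,80,85]]):
    cv2.polylines(im,[proj(d,tf(g,np.array(l)/1e3)).astype(int)],True,(0,255,0),1)
cv2.imwrite("pics/w1.png",im)
```

```text
2.9 [ 0.5823 -0.1774  0.2215] [ 0.9832  0.1826  0.0011 -0.0017]
```

View pics/w1.png

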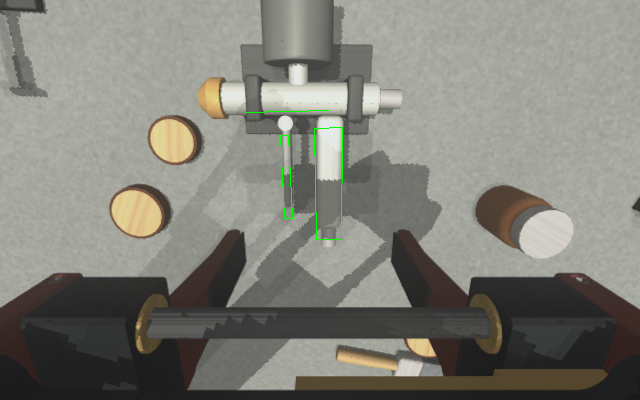

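The wrist view puts the hinge cap at (286,123), the grip centreline at column 329 over rows 118–228, and the barrel axis at row 98. The current fit is about 10 mm short along the gun's x. I'll refit.

Run:
```python
from h import *
from plant import readout
z=np.load("w1.npz");d=dict(camera_matrix=z["K"],world_to_cam=z["W"])
L=np.array([[-22,42,97],[-25,0,97],[-130,0,97],[0,38,85],[-107,42,95]])/1e3
uv=np.array([[286,123],[329.5,126],[329.5,228],[305,98],[286.5,212]])
w=np.array([[1,1],[1,.2],[1,1],[0,1],[1,.0]])
g=least_squares(lambda p:((proj(d,tf(p,L))-uv)*w).ravel(),[.65,-.16,.37]).x
print(g.round(4),(proj(d,tf(g,L))-uv).round(1).tolist())
f=np.load("fit.npy");f[0]=g;np.save("fit.npy",f)
s=readout.get_state();print(s["t"],np.round(s["eef_pos"],4),2*np.arctan2(s["tcp_rot"][1],s["tcp_rot"][0]))
for y in(9,13):
    for x in (-77,):print(tf(g,np.array([[x,y,66]])/1e3))
```

```text
[ 0.6634 -0.1607  0.3618] [[-0.9, -0.6], [0.4, -0.3], [-0.8, 0.9], [-15.2, -0.1], [1.4, -4.5]]
2.9 [ 0.5823 -0.1774  0.2215] 0.3673080298549873
[[ 0.58820677 -0.17954818  0.066     ]]
[[ 0.58679109 -0.17580707  0.066     ]]
```

>>> {"name": "arm_command", "arguments": {
  "moves": [
    [8.78,[0.5,0.3,-1.5],[0,0,0]],
    [8.78,[1,0.6,-4],[0,0,0]],
    [8.78,[1,0.6,-6.5],[0,0,0]],
    [8.78,[1,0.6,-9],[0,0,0]],
    [8.78,[1,0.6,-10],[0,0,0]],
    [8.78,[1,0.6,-10],[0,0,0]],
    [8.78,[1,0.6,-10],[0,0,0]],
    [8.78,[1,0.6,-10],[0,0,0]],
    [8.78,[1,0.6,-10],[0,0,0]],
    [8.78,[1,0.6,-10],[0,0,0]]
  ]
}}

```text
t: 4.15
eef_pos: [0.5876, -0.1781, 0.123]
tcp_rot: [0.984, 0.18, 0.0, 0.0]
contact_force: [-0.0, -0.0, -0.1]
width: 0.088
gripper_force: 0.0
```

Run:
```python
from h import *
from plant import optics,readout
import cv2
d=optics.camera("wrist");s=readout.get_state();print(s["t"],np.round(s["eef_pos"],4),2*np.arctan2(s["tcp_rot"][1],s["tcp_rot"][0]))
g,t=np.load("fit.npy")
im=d["frame"][:,:,::-1].copy()
for l in ([[-15,13,97],[-130,13,97],[-130,-13,97],[-15,-13,97]],[[-22,46,95],[-107,46,95],[-107,38,95],[-22,38,95]],[[0,0,85],[0,80,85]]):
    cv2.polylines(im,[proj(d,tf(g,np.array(l)/1e3)).astype(int)],True,(0,255,0),1)
cv2.imwrite("pics/w2.png",im)
```

```text
4.2 [ 0.5876 -0.1781  0.1228] 0.3619209317059327
```

View pics/w2.png

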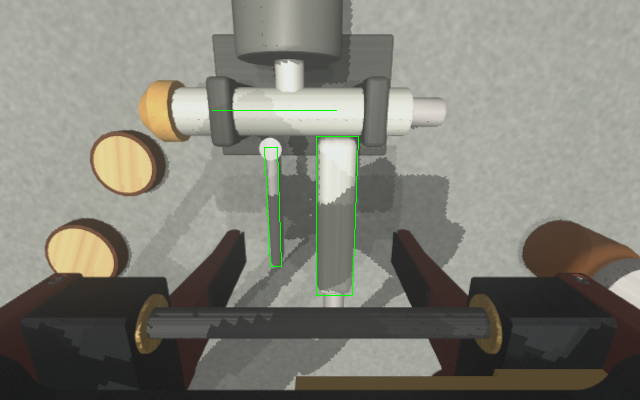

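The overlay now matches the gun within about 2 px, and the fingers straddle the trigger and grip (TCP at gun x −77, y +10.5 mm). I'll descend and squeeze.

>>> {"name": "arm_command", "arguments": {
  "moves": [
    [8.78,[0,0,-1.5],[0,0,0]],
    [8.78,[0,0,-3.5],[0,0,0]],
    [8.78,[0,0,-5],[0,0,0]],
    [8.78,[0,0,-5.7],[0,0,0]],
    [8.78,[0,0,-5.7],[0,0,0]],
    [8.78,[0,0,-5.7],[0,0,0]],
    [3,[0,0,-5.7],[0,0,0]],
    [3,[0,0,-5.7],[0,0,0]],
    [3,[0,0,-5.7],[0,0,0]],
    [3,[0,0,-5.7],[0,0,0]]
  ],
  "grip_force": 25
}}

```text
t: 5.45
eef_pos: [0.5872, -0.1772, 0.0658]
tcp_rot: [0.984, 0.18, -0.0, -0.001]
contact_force: [5.9, -6.4, -3.0]
width: 0.0518
gripper_force: 12.8
```

>>> {"name": "arm_command", "arguments": {
  "moves": [
    [3,[0,0,0],[0,0,0]],
    [3,[0,0,0],[0,0,0]],
    [3,[0,0,0],[0,0,0]],
    [3,[0,0,0],[0,0,0]],
    [3,[0,0,0],[0,0,0]],
    [3,[0,0,0],[0,0,0]],
    [3,[0,0,0],[0,0,0]],
    [3,[0,0,0],[0,0,0]],
    [3,[0,0,0],[0,0,0]],
    [3,[0,0,0],[0,0,0]]
  ]
}}

```text
t: 6.7
eef_pos: [0.5884, -0.1801, 0.0657]
tcp_rot: [0.984, 0.179, 0.001, 0.002]
contact_force: [3.9, -6.5, -2.1]
width: 0.0452
gripper_force: 24.2
```

The width is 45 mm with 24 N on the pads, well above the 10 N home force, so the trigger is at its stop. Release.

>>> {"name": "arm_command", "arguments": {
  "moves": [
    [3,[0,0,0],[0,0,0]],
    [8.78,[0,0,0],[0,0,0]],
    [8.78,[0,0,0],[0,0,0]],
    [8.78,[0,0,0],[0,0,0]],
    [8.78,[0,0,0],[0,0,0]],
    [8.78,[0,0,0],[0,0,0]],
    [8.78,[0,0,2],[0,0,0]],
    [8.78,[0,0,5],[0,0,0]],
    [8.78,[0,0,9],[0,0,0]],
    [8.78,[0,0,13],[0,0,0]]
  ]
}}

```text
t: 7.95
eef_pos: [0.5875, -0.1782, 0.1986]
tcp_rot: [0.984, 0.18, 0.001, 0.0]
contact_force: [-0.1, -0.2, 0.3]
width: 0.0878
gripper_force: 0.0
```

Run:
```python
from h import *
from plant import optics,readout
import cv2
d=optics.camera("wrist");s=readout.get_state();print(s["t"],np.round(s["eef_pos"],4),s["width"])
g,t=np.load("fit.npy")
im=d["frame"][:,:,::-1].copy()
for l in ([[-15,13,97],[-130,13,97],[-130,-13,97],[-15,-13,97]],[[-22,46,95],[-107,46,95],[-107,38,95],[-22,38,95]]):
    cv2.polylines(im,[proj(d,tf(g,np.array(l)/1e3)).astype(int)],True,(0,255,0),1)
cv2.imwrite("pics/w3.png",im[60:300,160:480])
```

```text
8.0 [ 0.5891 -0.1787  0.2057] 0.08764154745528821
```

View pics/w3.png

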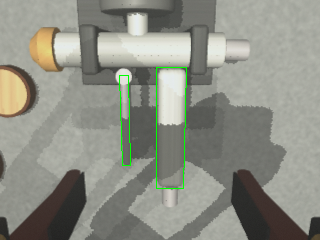

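The trigger sits back on its rest outline. Next, over to the handle.

>>> {"name": "arm_command", "arguments": {
  "moves": [
    [8.78,[-0.3,3,1],[0,0,0]],
    [8.78,[-0.6,8,2],[0,0,-0.01]],
    [8.78,[-0.9,13,2],[0,0,-0.015]],
    [8.78,[-1.2,18,2],[0,0,-0.015]],
    [8.78,[-1.5,23,2],[0,0,-0.015]],
    [8.78,[-1.8,28,2],[0,0,-0.015]],
    [8.78,[-2.1,33,2],[0,0,-0.015]],
    [8.78,[-2.4,36,2],[0,0,-0.015]],
    [8.78,[-2.4,37.4,1],[0,0,-0.015]],
    [8.78,[-2.4,37.4,0],[0,0,-0.015]]
  ]
}}

```text
t: 9.25
eef_pos: [0.5636, 0.1961, 0.1952]
tcp_rot: [0.985, 0.173, 0.0, 0.0]
contact_force: [-0.7, -0.5, 0.0]
width: 0.0878
gripper_force: 0.0
```

Run:
```python
from h import *
from plant import optics,readout
import cv2
d=optics.camera("wrist");s=readout.get_state();print(s["t"],np.round(s["eef_pos"],4),2*np.arctan2(s["tcp_rot"][1],s["tcp_rot"][0]))
np.savez("w4.npz",K=d["camera_matrix"],W=d["world_to_cam"])
g,t=np.load("fit.npy")
im=d["frame"][:,:,::-1].copy()
for l in ([[0,11,60],[145,11,60],[145,-11,60],[0,-11,60]],[[-42,9,72],[-78,9,72],[-78,-9,72],[-42,-9,72]],[[-86,20,60],[-78,20,60],[-78,-20,60],[-86,-20,60]]):
    cv2.polylines(im,[proj(d,tf(t,np.array(l)/1e3)).astype(int)],True,(0,255,0),1)
cv2.imwrite("pics/w4.png",im)
```

```text
9.3 [0.5631 0.1951 0.1931] 0.3465822113207407
```

View pics/w4.png

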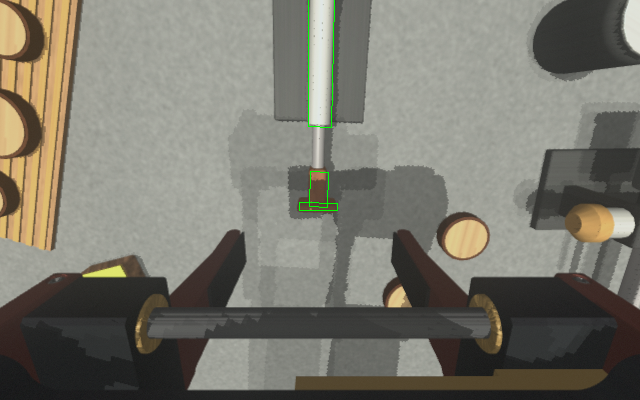

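The overlay matches the rod, neck and flange within about 2 px. The tube mouth is at about (320,124). I'll descend and grip.

>>> {"name": "arm_command", "arguments": {
  "moves": [
    [8.78,[0.2,0.1,-3],[0,0,0]],
    [8.78,[0.2,0.1,-7],[0,0,0]],
    [8.78,[0.2,0.1,-11],[0,0,0]],
    [8.78,[0.2,0.1,-14],[0,0,0]],
    [8.78,[0.2,0.1,-15.5],[0,0,0]],
    [8.78,[0.2,0.1,-15.5],[0,0,0]],
    [8.78,[0.2,0.1,-15.5],[0,0,0]],
    [1,[0.2,0.1,-15.5],[0,0,0]],
    [1,[0.2,0.1,-15.5],[0,0,0]],
    [1,[0.2,0.1,-15.5],[0,0,0]]
  ],
  "grip_force": 30
}}

```text
t: 10.55
eef_pos: [0.5657, 0.1971, 0.0411]
tcp_rot: [0.985, 0.173, 0.0, -0.0]
contact_force: [-0.4, 0.5, 0.4]
width: 0.0614
gripper_force: 0.0
```

>>> {"name": "arm_command", "arguments": {
  "moves": [
    [1,[0,0,0],[0,0,0]],
    [1,[0,0,0],[0,0,0]],
    [1,[0,0,0],[0,0,0]],
    [1,[0,0,0],[0,0,0]],
    [1,[0,0,0],[0,0,0]],
    [1,[0,0,0],[0,0,0]],
    [1,[0,0,0],[0,0,0]],
    [1,[0,0,0],[0,0,0]],
    [1,[0,0,0],[0,0,0]],
    [1,[0,0,0],[0,0,0]]
  ]
}}

```text
t: 11.8
eef_pos: [0.565, 0.1982, 0.0406]
tcp_rot: [0.985, 0.173, -0.0, -0.001]
contact_force: [-1.4, 4.9, -0.1]
width: 0.0177
gripper_force: 30.0
```

>>> {"name": "arm_command", "arguments": {
  "moves": [
    [1,[-0.6,-0.2,0],[0,0,0]],
    [1,[-1.8,-0.6,0],[0,0,0]],
    [1,[-3.1,-1.1,0],[0,0,0]],
    [1,[-4.4,-1.5,0],[0,0,0]],
    [1,[-5.7,-2,0],[0,0,0]],
    [1,[-7,-2.5,0],[0,0,0]],
    [1,[-8.2,-2.9,0],[0,0,0]],
    [1,[-9,-3.2,0],[0,0,0]],
    [1,[-9.4,-3.3,0],[0,0,0]],
    [1,[-9.4,-3.3,0],[0,0,0]]
  ]
}}

```text
t: 13.05
eef_pos: [0.4718, 0.1671, 0.0406]
tcp_rot: [0.985, 0.173, 0.002, -0.003]
contact_force: [3.9, 13.8, -6.4]
width: 0.0181
gripper_force: 30.0
```

Run:
```python
from h import *
from plant import optics,readout
import cv2
d=optics.camera("wrist");s=readout.get_state();print(s["t"],np.round(s["eef_pos"],4),s["contact_force"],s["width"],s["gripper_force"])
np.savez("w5.npz",K=d["camera_matrix"],W=d["world_to_cam"])
e=np.array(s["eef_pos"])-[.565,.1982,.0406];print(np.hypot(*e[:2]))
g,t=np.load("fit.npy")
print(proj(d,tf(t,np.array([[0,11,60],[0,-11,60],[0,0,66],[-4,0,66],[4,0,66]])/1e3)))
cv2.imwrite("pics/w5.png",cv2.resize(d["frame"][0:150,220:420,::-1],None,fx=4,fy=4,interpolation=cv2.INTER_CUBIC))
```

```text
13.1 [0.4719 0.1671 0.0406] [ 3.67704473 13.67537517 -5.09556204] 0.017788511343776413 30.018369555473328
0.09812757026621806
[[ 303.93265755 -100.8300109 ]
 [ 361.24597759 -100.18313394]
 [ 333.25215101 -111.34470533]
 [ 332.96453299  -97.70522417]
 [ 333.5459869  -125.27905164]]
```

View pics/w5.png

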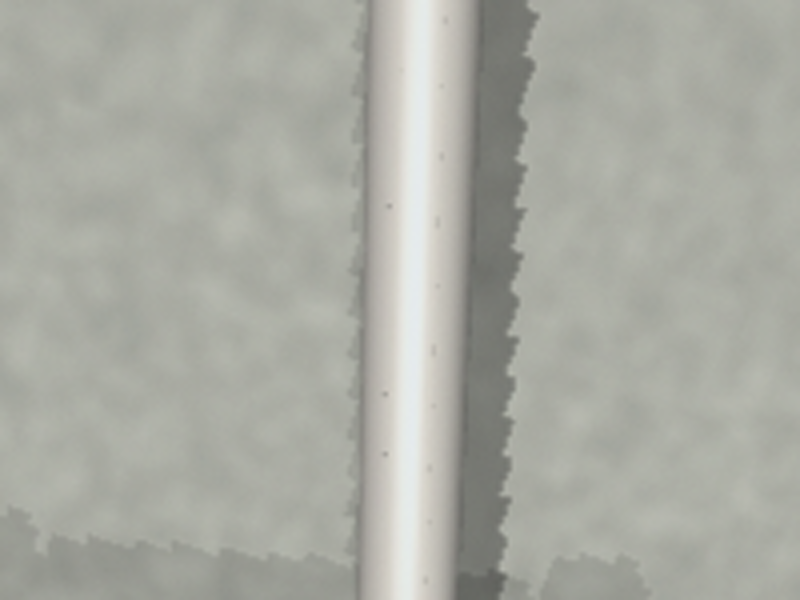

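The tube mouth is out of the wrist camera's view, so I'll measure it numerically with the fixed cameras. The handle moved 98 mm, with about 8 N along the rod and about 11 N sideways. I'll relieve the side load and pull 1.5 mm further.

>>> {"name": "arm_command", "arguments": {
  "moves": [
    [1,[-0.1,0.1,0],[0,0,0]],
    [1,[-0.2,0.15,0],[0,0,0]],
    [1,[-0.2,0.15,0],[0,0,0]],
    [1,[-0.2,0.15,0],[0,0,0]],
    [1,[-0.2,0.15,0],[0,0,0]],
    [1,[-0.2,0.15,0],[0,0,0]],
    [1,[-0.2,0.15,0],[0,0,0]],
    [1,[-0.2,0.15,0],[0,0,0]],
    [1,[-0.2,0.15,0],[0,0,0]],
    [1,[-0.2,0.15,0],[0,0,0]]
  ]
}}

```text
t: 14.35
eef_pos: [0.4707, 0.1667, 0.0406]
tcp_rot: [0.985, 0.172, 0.002, -0.001]
contact_force: [6.8, 6.7, -5.2]
width: 0.018
gripper_force: 30.0
```

Run:
```python
from h import *
from plant import optics,readout,models
import cv2
g,t=np.load("fit.npy")
C={c:optics.camera(c) for c in("top","scene")}
s=readout.get_state();e=np.array(s["eef_pos"]);print(s["t"],e.round(4),np.round(s["contact_force"],1),s["width"],s["gripper_force"])
v=e[:2]-[.565,.1982];print("disp",np.hypot(*v),"along",v@[-np.cos(t[2]),-np.sin(t[2])])
xs=np.arange(-60,24,3)
for c,d in C.items():
    for y in(-5,0,5) :
        q=proj(d,tf(t,np.c_[xs,0*xs+y,0*xs+64]/1e3)).astype(np.float32)
        print(c,y,list(zip(xs.tolist(),cv2.remap(cv2.cvtColor(d["frame"],cv2.COLOR_RGB2GRAY),q[:,:1],q[:,1:],cv2.INTER_LINEAR).ravel().tolist())))
    print([(r["score"],np.round(r["position"],3)) for r in models.boxes_of(c,"pull_handle")[:2]])
```

```text
14.45 [0.4708 0.1667 0.0406] [ 7.   5.7 -5.2] 0.018099034611001718 29.976545870304108
disp 0.09934921935220159 along 0.09933979520660405
top -5 [(-60, 159), (-57, 153), (-54, 147), (-51, 136), (-48, 119), (-45, 110), (-42, 105), (-39, 97), (-36, 98), (-33, 100), (-30, 105), (-27, 102), (-24, 103), (-21, 106), (-18, 99), (-15, 83), (-12, 77), (-9, 80), (-6, 73), (-3, 60), (0, 89), (3, 133), (6, 143), (9, 144), (12, 144), (15, 143), (18, 143), (21, 143)]
top 0 [(-60, 136), (-57, 121), (-54, 113), (-51, 125), (-48, 147), (-45, 159), (-42, 153), (-39, 148), (-36, 153), (-33, 160), (-30, 157), (-27, 149), (-24, 153), (-21, 161), (-18, 162), (-15, 153), (-12, 156), (-9, 165), (-6, 143), (-3, 94), (0, 76), (3, 155), (6, 178), (9, 180), (12, 179), (15, 179), (18, 180), (21, 179)]
top 5 [(-60, 104), (-57, 106), (-54, 107), (-51, 113), (-48, 148), (-45, 152), (-42, 147), (-39, 144), (-36, 151), (-33, 154), (-30, 147), (-27, 142), (-24, 147), (-21, 156), (-18, 148), (-15, 135), (-12, 140), (-9, 152), (-6, 143), (-3, 85), (0, 90), (3, 139), (6, 177), (9, 183), (12, 184), (15, 182), (18, 180), (2
[... 377 characters left out ...]
]
scene 0 [(-60, 147), (-57, 147), (-54, 146), (-51, 148), (-48, 149), (-45, 150), (-42, 150), (-39, 149), (-36, 150), (-33, 148), (-30, 149), (-27, 150), (-24, 150), (-21, 149), (-18, 150), (-15, 150), (-12, 150), (-9, 150), (-6, 144), (-3, 131), (0, 143), (3, 168), (6, 176), (9, 178), (12, 178), (15, 178), (18, 177), (21, 177)]
scene 5 [(-60, 146), (-57, 146), (-54, 146), (-51, 145), (-48, 144), (-45, 144), (-42, 143), (-39, 143), (-36, 143), (-33, 143), (-30, 143), (-27, 143), (-24, 142), (-21, 142), (-18, 141), (-15, 141), (-12, 141), (-9, 140), (-6, 134), (-3, 121), (0, 132), (3, 161), (6, 175), (9, 177), (12, 176), (15, 175), (18, 175), (21, 176)]
[(0.78, array([0.539, 0.19 , 0.066]))]
```

The visible part of the dark ring is about 5 mm long, right at the mouth (half of the 8 mm ring would be 4 mm). The 99 mm travel and the 8.5 N along the rod agree with that. Everything is still, so I'll hand in.

```bash
python3 -c "
from plant import workorder;print(workorder.close_job())"
```

```text
the job is handed in; nothing more can be done
None
```

The trigger was squeezed home and sprang back, and the rod is out to its ring mark (about 100 mm), held still in the gripper. The job is handed in, but no verdict came back.

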